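Close up the drying cupboard

TASK

Push the tray right home against the back of the small drying cupboard without tipping over the bottle standing in it, while both doors are still standing open. Then close the cupboard: shut the rebated left leaf fully first and the right leaf with the flange last, so that the flange laps over the left leaf's edge and both are fully shut. Leave everything else on the table and on top of the cupboard where it is.

Things in the scene. Friction and masses are not known exactly. Their poses are not given: they have to be found in the camera images.
- cupboard: Plain plywood drying cupboard fixed on the table, 360 mm wide, its mouth facing the robot. Origin on the table below the middle of the mouth (plane of the shut leaves' inner faces); x into the cupboard, y to the left as the robot sees it, z up. Floor board top at z = 0.075. Side walls' inner faces at y = +-0.153. Roof of slats along y, z 0.320 to 0.334; the back is open but for a 40 mm high stop rail, front face at x = 0.158.
- eave (a point): Middle of the lower front edge of the foremost roof slat (18 mm deep, 360 mm wide), which overhangs the mouth: 40 mm in front of it, underside 320 mm above the table. An upright tool strikes it; come in below it with the tool leaning back towards the robot.
- leaf_left (a joint): Angle (rad) of the rebated left (+y) leaf: 0 fully shut, up to 1.65 open, opening towards the robot. Plywood, 0.4 kg, 18 mm thick (shut: x -0.018 to 0 of the cupboard's frame), z 0.079 to 0.305. Full thickness to 128 mm from the hinge, then an 8 mm tongue flush with the inner face to 153 mm. Stays where it is left (0.06 N m). Cannot shut once the right leaf is shut: the tongue strikes the flange.
- left_hinge (a point): Left leaf's vertical hinge axis, at x = -0.009, y = 0.155 of the cupboard's frame, 192 mm above the table.
- leaf_right (a joint): Angle (rad) of the right (-y) leaf with the flange: 0 fully shut, up to 1.65 open, opening towards the robot. Thickness, height, mass and stiffness as the left leaf. Full thickness to 152 mm from the hinge, then a flange 28 mm wide and 7 mm thick, flush with the outer face, which lies in the left leaf's rebate when both are shut.
- right_hinge (a point): Right leaf's vertical hinge axis, at x = -0.009, y = -0.155 of the cupboard's frame, 192 mm above the table.
- left_edge (a point): Point on the left leaf's outer face at the step of the rebate, 128 mm from the hinge, at z = 0.192.
- right_edge (a point): Point on the right leaf's outer face at the free edge of its flange, 180 mm from the hinge, at z = 0.192.
- tray: A loose wooden open tray standing on the cupboard's floor board, 150 mm deep (x), 180 mm wide (y), 50 mm high, walls 6 mm; origin at the centre of its underside, x into the cupboard. At the start it sticks 30 to 60 mm out of the mouth between the leaves. Home, against the stop rail, its origin is at x = 0.083 of the cupboard's frame. About 0.35 kg, with a bottle and a form in it (together about 0.17 kg).
- tray_bottle: A small bottle, 44 mm across and 100 mm tall, standing in the tray; origin at the centre of its underside.
- tray_form: A bare half-teardrop papier-mache form, 110 x 60 x 28 mm, flat underneath, lying in the tray; origin under its middle.
- roof_form: A half-teardrop papier-mache form, 170 x 85 x 40 mm, flat underneath, drying on the slats on top of the cupboard; to be left alone; origin on its underside.
- white_form: A bare half-teardrop papier-mache form, 180 x 85 x 36 mm, lying on the table to the right; to be left alone; origin on its underside.
- violet_form: A painted half-teardrop papier-mache form, 160 x 80 x 34 mm, lying on the table to the left; to be left alone; origin on its underside.
- paint_bottle: A paint bottle, 66 mm across and 160 mm tall, standing right of the cupboard; to be left alone; origin on its underside.
- mug: A mug, 80 mm across and 90 mm tall, standing left of the cupboard; to be left alone; origin on its underside.
- water_pot: A water glass, 76 mm across and 85 mm tall, standing on the right of the table; to be left alone; origin on its underside.
- palette: A plate used as palette, 190 mm across and 18 mm high, lying on the left of the table; to be left alone; origin on its underside.
- brush: A brush, 200 mm long, lying on the right of the table; to be left alone; origin on its underside.

How it is judged:
On the way, in this order (a step that is already met when the one before it is completed fails the run):
1. the tray is home against the stop rail (within 10 mm) while both leaves stand open by more than 0.3 rad (x of tray in the frame of cupboard above 0.073 m and value of joint each of leaf_left, leaf_right above 0.3 rad), for 0.2 s.
2. the rebated left leaf is fully shut (within 0.04 rad) while the flanged right leaf is still open (more than 0.12 rad) (value of joint leaf_left below 0.04 rad and value of joint leaf_right above 0.12 rad), for 0.2 s.
At the end, for the whole second after the job is handed in: Both leaves are shut to within 0.04 rad, the flange lapping the left leaf; the tray is home within 10 mm of the stop rail and at rest, the bottle standing upright (within 0.2 rad) in it and the form still in it; the bystanders have not moved (value of joint each of leaf_left, leaf_right below 0.04 rad and x of tray in the frame of cupboard above 0.073 m and angle between tray_bottle's own z axis and vertical below 0.2 rad and horizontal distance between tray_bottle and tray below 0.11 m and horizontal distance between tray_form and tray below 0.09 m and linear speed of tray below 0.01 m/s and linear speed of tray_bottle below 0.02 m/s); the robot touches nothing.
It fails at once if the bottle in the tray is tipped over (more than 0.6 rad) (angle between tray_bottle's own z axis and vertical above 0.6 rad).
It fails at once if a bystander on the table or on the cupboard's roof is moved by more than 30 mm (distance of any of roof_form, white_form, violet_form, paint_bottle, mug, water_pot, palette, brush from where it was at the start of the episode above 0.03 m).
It also fails if it takes over 72 s, if anything falls off the work surface, if the arm or the gripper's body presses on something with over 40 N, if the wrist force passes 120 N, or if a joint passes its speed limit or range.

ROBOT

A 6-joint arm with a two-finger parallel gripper is mounted at the origin on the work surface. World frame = base frame: x ahead of the robot, y to its left, z up, the work surface at z = 0. Lengths are in m, angles in rad, forces in N, time in s.
With the tool pointing down it reaches from about 0.25 to 0.775 m from the base axis. Payload 4 kg.
Tool frame: the origin (TCP) lies at the very end of the fingers, on their centre line; the grasp point (between the pads) lies 19 mm behind it; y points along the fingers, x is the direction in which the jaws open and shut, and the axes are right-handed (so a half turn about y gives the same grasp; the last joint's range is limited). The gripper opens to 94 mm and grips with 3 to 60 N. Pads are 16 mm wide; open, the fingers measure 119 mm over their backs; the gripper's body (75 mm by 177 mm) begins 78 mm behind the grasp point.
Start: joints at [1.008, 0.087, 1.371, -0, 1.684, -0.103], TCP at [0.244, 0.493, 0.206] pointing down, gripper open.
Joint ranges: [-3.1, 3.1], [-0.76, 2.03], [0.27, 2.55], [-1.08, 4.22], [0.17, 2.65], [-2.57, 2.57]. Speed limits (rad/s): [2.79, 2.79, 3.14, 3.14, 3.14, 3.14].

INTERFACE

Orientations are given as [roll, pitch, yaw] about the fixed x, y, z axes, in that order (R = Rz(yaw) Ry(pitch) Rx(roll)).
In Python, from bench import robot gives the robot as it stands.
- The arm moves only by the shell command python3 -m handwheel 'ROWS' [OPENING]. ROWS is JSON, a list of rows, each an object with "delta_pos": the shift along the tool's x, y, z in mm, a list of three; "yaw": the turn about the tool's y in rad. A call has 1 to 12 rows; each row is the pose to reach, as a shift and turn from the pose commanded when the call began, along the tool's axes at that moment; what a row does not reach only later rows make up. A row lasts 1/10 s, in which the tool goes at most 50 mm and 8.59 degrees, less where a joint would pass 70% of its speed; a pose out of reach is approached as far as the arm can. A call with a gripper value outside its range is refused whole. OPENING is the closure in counts, from 0 (fully open) to 255 (shut), set as the call begins (- or left out, the last holds). The fingers move at their own pace and stop on an object; the grip force is fixed at half the most. Time passes only in rows, so rows that repeat a pose let the fingers close. It gives the time, the measured TCP pose, the force and the opening at its end, in the units of the state.
- robot.get_obs(): the state, without advancing time (a new reading comes with each control period).
- robot.snapshot(name): name is "scene" or "top" or "wrist"; returns a dict with "image" (400x640x3 uint8, red, green, blue), "fx", "fy", "cx", "cy" (pixels), "rvec" (rotation vector, rad) and "tvec" (3), from world to camera coordinates, as OpenCV has them. Camera axes: x right, y down, z forward; pixel columns grow to the right and rows downward; lengths in m; the calibration is good to about 2 mm. The wrist camera is an equidistant fisheye: a pixel r from the principal point sees the ray r / f radians off the axis. A picture is of the moment at which its call begins. There is no depth.
- robot.close_job(): hands the job in, once; it reports no verdict.
The state is a dict: "time": time; "joint_positions": joint angles; "qvel": joint speeds; "joint_torque": joint torques, N m; "tool_pos": TCP position; "ee_rot": TCP orientation; "wrist_force": force on the tool from outside, world axes, zero at the start; "wrist_torque": the same for the moment, N m; "width": finger opening in m.
Only numpy, scipy, OpenCV 4.12 (cv2) and the standard library are available. Lean on these libraries where they do the work, as an engineer would, in place of code of your own. Each camera call takes 0.05 s, during which the arm holds its last target.

## Working session

There is one attempt and no reset: what is moved stays moved. The work goes in short steps, Python scripts to look and compute and a shell command to move; the robot and the scene stay as the last step left them, time stands still between calls to the robot, and variables do not carry over. Pictures are saved under pics/ and viewed, and the job is handed in when it is done.

```bash
ls; mkdir -p pics
python3 - <<'E'
from bench import robot
import cv2
for n in ["scene","top","wrist"]:
    s=robot.snapshot(n); cv2.imwrite(f"pics/{n}0.png",s["image"][:,:,::-1]); print(n,s["fx"],s["fy"],s["cx"],s["cy"],s["rvec"],s["tvec"])
print(robot.get_obs())
E
```

```text
pics
scene 484.00858793553056 484.00858793553056 317.0027681304267 196.33150535128277 [ 1.32276115  2.0014811  -1.06745018] [ 0.25633017 -0.1184996   2.26130963]
top 481.938455787634 481.938455787634 314.9032976101564 199.44491891885124 [ 2.0978217  -2.11546936  0.24021053] [-0.06138853  0.56441421  1.62995829]
wrist 309.70691628693146 309.70691628693146 316.1174805255169 200.03419767949143 [-2.45382744 -1.52369394 -0.21927526] [-0.54878032 -0.02940587  0.39159545]
{'time': 0.15, 'joint_positions': array([ 1.00789414e+00,  8.78030713e-02,  1.37187419e+00, -1.90176332e-05,
        1.68358440e+00, -1.03091557e-01]), 'qvel': array([ 0.00148215, -0.00253794, -0.00359537,  0.00123205, -0.00041005,
        0.00127898]), 'joint_torque': array([ 1.12314938e-03, -3.40644729e+01, -3.02792215e+01,  7.17712683e-02,
        3.05020565e-02, -1.26120358e-04]), 'tool_pos': array([0.243866  , 0.49252656, 0.20457999]), 'ee_rot': array([-1.57064337,  0.00166209,  1.1109837 ]), 'wrist_force': array([-0.43064561,  0.51253056, -0.7349833 ]), 'wrist_torque': array([ 0.03352568,  0.00304357, -0.00602278]), 'width': 0.09359226870857838}
```

View pics/scene0.png

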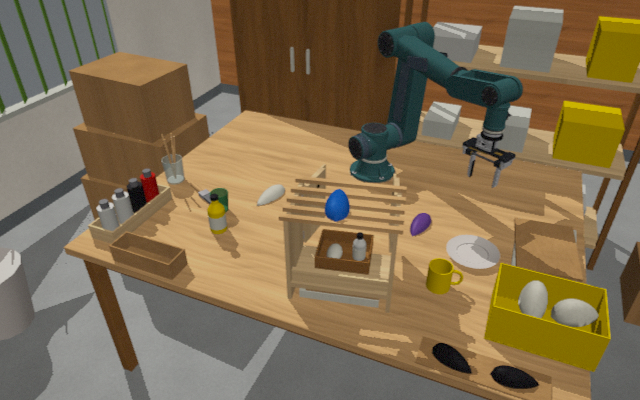

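View pics/top0.png

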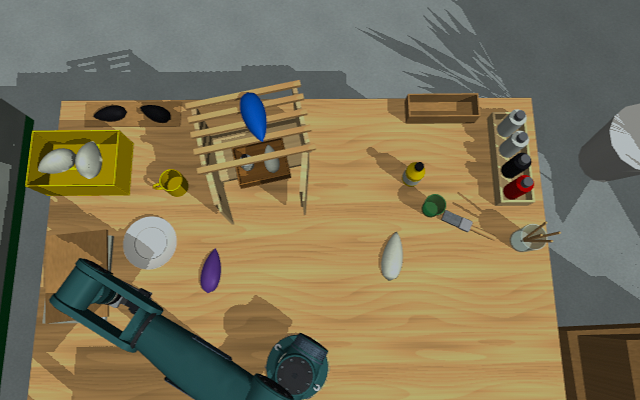

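View pics/wrist0.png

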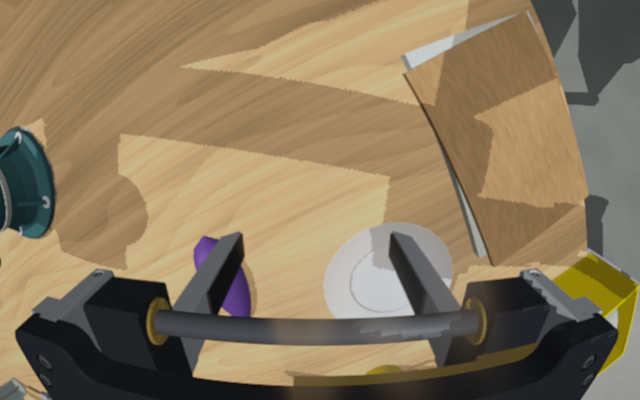

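Run:
```python
import cv2
a=cv2.imread("pics/top0.png")[75:230,175:330]; cv2.imwrite("pics/top0z.png",cv2.resize(a,None,fx=3.87,fy=3.87,interpolation=cv2.INTER_CUBIC))
a=cv2.imread("pics/scene0.png")[160:310,270:430]; cv2.imwrite("pics/scene0z.png",cv2.resize(a,None,fx=4,fy=4,interpolation=cv2.INTER_CUBIC))
```

```text
(no output)
```

View pics/top0z.png

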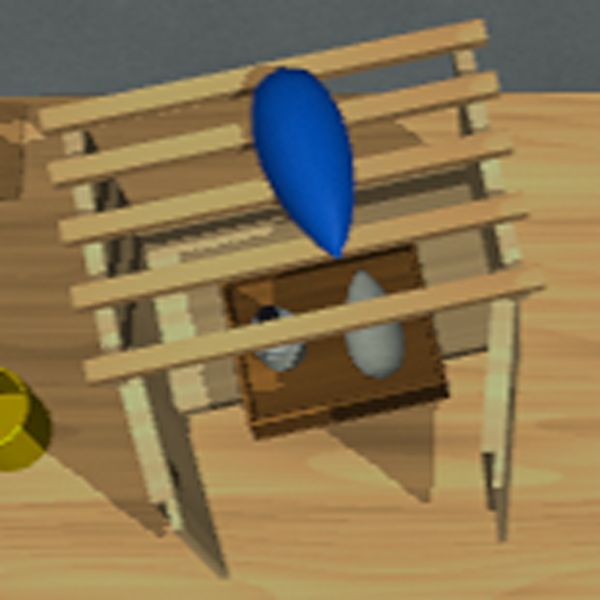

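View pics/scene0z.png

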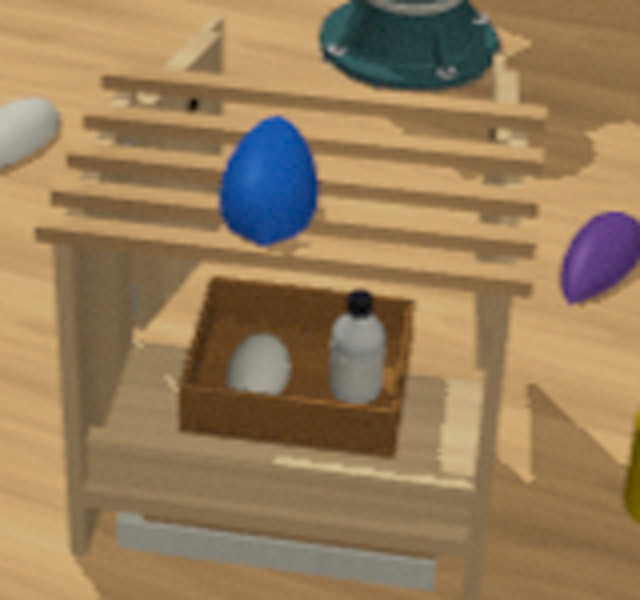

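```bash
cat > h.py <<'E'
import numpy as np, cv2, json
from scipy.optimize import least_squares
C={"top":(481.938455787634,314.9032976101564,199.44491891885124,[2.0978217,-2.11546936,0.24021053],[-0.06138853,0.56441421,1.62995829]),
"scene":(484.00858793553056,317.0027681304267,196.33150535128277,[1.32276115,2.0014811,-1.06745018],[0.25633017,-0.1184996,2.26130963])}
def proj(cam,P):
    f,cx,cy,r,t=C[cam]; K=np.array([[f,0,cx],[0,f,cy],[0,0,1.]])
    return cv2.projectPoints(np.array(P,float).reshape(-1,3),np.array(r),np.array(t),K,None)[0].reshape(-1,2)
def ray(cam,uv,z):
    f,cx,cy,r,t=C[cam]; R=cv2.Rodrigues(np.array(r))[0]; o=-R.T@np.array(t)
    d=R.T@np.array([(uv[0]-cx)/f,(uv[1]-cy)/f,1]); return o+d*(z-o[2])/d[2]
def w(p,P):
    P=np.array(P,float).reshape(-1,3); c,s=np.cos(p[2]),np.sin(p[2])
    return np.c_[p[0]+c*P[:,0]-s*P[:,1],p[1]+s*P[:,0]+c*P[:,1],P[:,2]]
E
cat > fit.py <<'E'
from h import *
zt=lambda u,v:(175+u/3.87,75+v/3.87); zs=lambda u,v:(270+u/4,160+v/4)
for c in C:
    f,cx,cy,r,t=C[c]; print(c,-cv2.Rodrigues(np.array(r))[0].T@np.array(t))
obs=[("top",(-.04,.18,.334),zt(90,384)),("top",(-.04,-.18,.334),zt(546,288)),("top",(-.022,.18,.334),zt(84,362)),("top",(-.022,-.18,.334),zt(540,273)),
("scene",(-.022,-.18,.334),zs(105,76)),("scene",(-.022,.18,.334),zs(546,107))]
def res(p): return np.concatenate([proj(c,w(p,P))[0]-np.array(uv)-.0 for c,P,uv in obs])
s=least_squares(res,[.65,.1,.2]); print(s.x); print(s.fun.reshape(-1,2).round(1))
E
python3 fit.py
```

```text
top [ 0.19181584 -0.05532219  1.7144218 ]
scene [1.87865525 0.53864077 1.1720875 ]
[0.65670367 0.11555979 0.20959388]
[[-0.8  0.7]
 [-0.1  0.6]
 [-0.2  0.7]
 [ 0.1 -1.1]
 [-1.2 -1.3]
 [-0.2  2.1]]
```

```bash
cat >> h.py <<'E'
def leafpts(side,a):
    s=1 if side=="L" else -1
    u=np.array([-np.sin(a),-s*np.cos(a)]); n=np.array([np.cos(a),-s*np.sin(a)]); h=np.array([-.009,s*.155])
    return lambda d,t,z: np.r_[h+d*u+t*n,z]
def leafpoly(side,a):
    f=leafpts(side,a); out=[]
    prof=[(0,-.009),(.128,-.009),(.128,.001),(.153,.001),(.153,.009),(0,.009)] if side=="L" else [(0,-.009),(.18,-.009),(.18,-.002),(.152,-.002),(.152,.009),(0,.009)]
    for z in (.079,.305): out.append([f(d,t,z) for d,t in prof])
    return out
def box(x0,x1,y0,y1,z): return [(x0,y0,z),(x1,y0,z),(x1,y1,z),(x0,y1,z)]
def overlay(img,cam,p,aL,aR,tray,crop,k,fn):
    x0,y0,x1,y1=crop; im=cv2.resize(img[y0:y1,x0:x1],None,fx=k,fy=k,interpolation=cv2.INTER_CUBIC)
    def dr(P,c): 
        q=(proj(cam,w(p,P))-[x0,y0]+.5)*k-.5; cv2.polylines(im,[q.round().astype(int)],True,c,1)
    for P in leafpoly("L",aL): dr(P,(0,0,255))
    for P in leafpoly("R",aR): dr(P,(255,0,255))
    dr(box(-.04,-.022,-.18,.18,.334),(255,255,0)); dr(box(0,.158,-.153,.153,.075),(0,255,0))
    tx,ty,tyaw=tray
    for z in (.075,.125): dr(w([tx,ty,tyaw],box(-.075,.075,-.09,.09,z)),(0,255,255))
    cv2.imwrite(fn,im)
E
python3 - <<'E'
from h import *
p=[.6567,.1156,.2096]
a=cv2.imread("pics/top0.png"); overlay(a,"top",p,1.25,1.45,(.03,0,0),(175,75,330,230),3.87,"pics/o1.png")
a=cv2.imread("pics/scene0.png"); overlay(a,"scene",p,1.25,1.45,(.03,0,0),(270,160,430,310),4,"pics/o2.png")
E
```

```text
(no output)
```

View pics/o1.png

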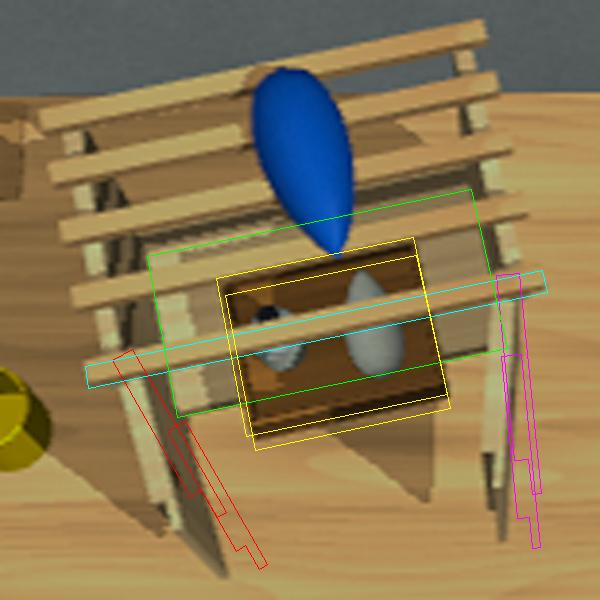

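View pics/o2.png

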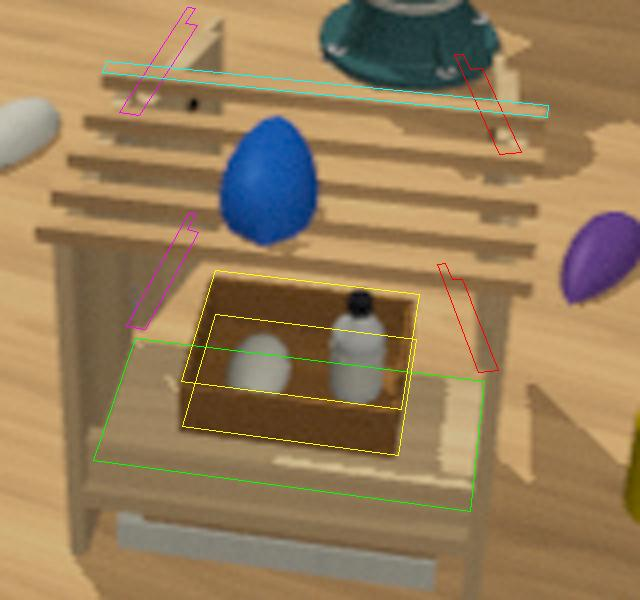

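Run:
```python
from h import *
p=[.6575,.1150,.2096]
a=cv2.imread("pics/top0.png"); overlay(a,"top",p,1.48,1.60,(.039,0,0),(175,75,330,230),3.87,"pics/o1.png")
a=cv2.imread("pics/scene0.png"); overlay(a,"scene",p,1.48,1.60,(.039,0,0),(270,160,430,310),4,"pics/o2.png")
```

```text
(no output)
```

View pics/o1.png

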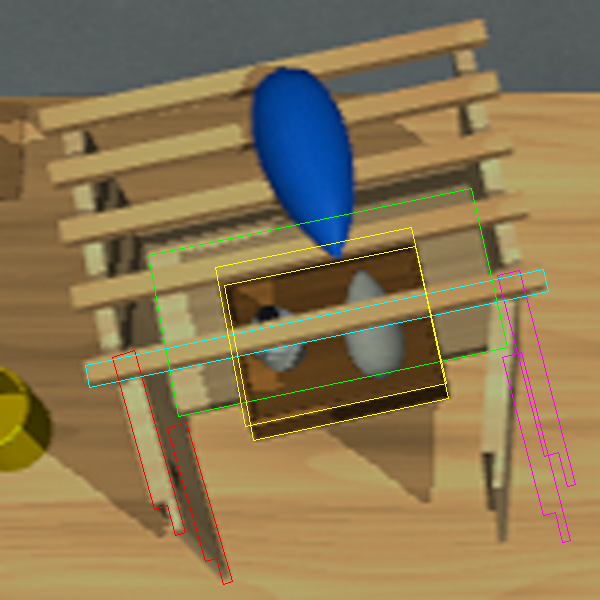

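View pics/o2.png

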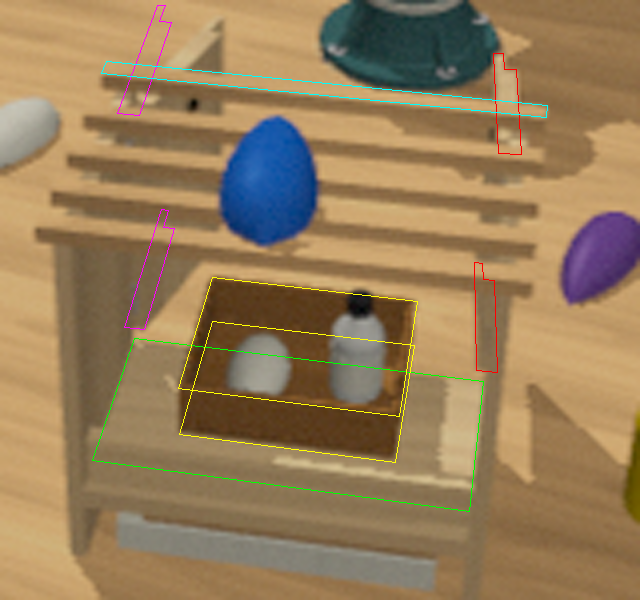

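```bash
python3 - <<'E'
from h import *
im=cv2.imread("pics/scene0.png"); x0,y0,x1,y1=430,50,560,200;k=4.5
z=cv2.resize(im[y0:y1,x0:x1],None,fx=k,fy=k,interpolation=cv2.INTER_CUBIC)[:600]
from bench import robot
t=np.array([.2439,.4925,.2046])
for h in np.arange(0,.40,.02):
    q=(proj("scene",t+[0,0,h])[0]-[x0,y0]+.5)*k
    cv2.circle(z,tuple(q.astype(int)),2,(0,0,255),-1); cv2.putText(z,str(round(h*1000)),(int(q[0])+70,int(q[1])),0,.4,(0,0,255),1)
cv2.imwrite("pics/grip.png",z)
E
python3 -m handwheel --help 2>&1 | head -30
```

```text
invalid input: not JSON, or not a number
```

View pics/grip.png

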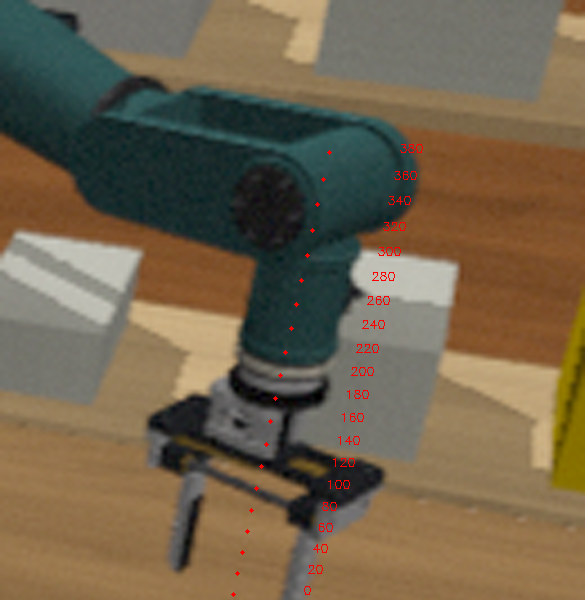

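```bash
cat >> h.py <<'E'
PC=[.6575,.1150,.2096]
def rep():
    from bench import robot
    o=robot.get_obs(); tp=o["tool_pos"]; c,s=np.cos(PC[2]),np.sin(PC[2]); d=tp[:2]-np.array(PC[:2])
    print("t",round(o["time"],2),"cup x,y,z mm",round((c*d[0]+s*d[1])*1e3,1),round((-s*d[0]+c*d[1])*1e3,1),round(tp[2]*1e3,1),"rot",o["ee_rot"].round(4),"F",o["wrist_force"].round(1),"w",round(o["width"],4))
E
python3 - <<'E'
from h import *
c,s=np.cos(PC[2]),np.sin(PC[2])
for n,uv,z in [("mug",(172,182),.05),("violet",(210,272),.015),("violettip",(217,249),.0),("white",(391,257),.015),("roofformtip",(262,141),.334)]:
    P=ray("top",uv,z); d=P[:2]-np.array(PC[:2]); print(n,P.round(3),"cup",round(c*d[0]+s*d[1],3),round(-s*d[0]+c*d[1],3))
R=cv2.Rodrigues(np.array([-2.45382744,-1.52369394,-.21927526]))[0]; cp=-R.T@np.array([-.54878032,-.02940587,.39159545])
d=cp-[.2439,.4925,.2046]; ps=1.111
print("cam rel tool x,z,up",d[:2]@[np.cos(ps),np.sin(ps)],d[:2]@[-np.sin(ps),np.cos(ps)],d[2])
t0=np.array([.2439,.4925]); g=w(PC,[-.31,0,0])[0,:2]; e=g-t0; print(g,e@[np.cos(ps),np.sin(ps)],e@[-np.sin(ps),np.cos(ps)], PC[2]-ps)
E
```

```text
mug [0.635 0.443 0.05 ] cup 0.046 0.325
violet [0.318 0.302 0.015] cup -0.293 0.254
violettip [0.4   0.284 0.   ] cup -0.217 0.219
white [ 0.365 -0.333  0.015] cup -0.379 -0.377
roofformtip [0.685 0.094 0.334] cup 0.022 -0.027
cam rel tool x,z,up -0.00036519848779522273 0.08305954711378921 0.17858783395888783
[0.35428459 0.05049871] -0.34711143157308133 -0.2950653329341722 -0.9014
```

```bash
python3 -m handwheel '[{"delta_pos":[-29,0,-25],"yaw":0.08},{"delta_pos":[-58,0,-49],"yaw":0.16},{"delta_pos":[-87,0,-74],"yaw":0.24},{"delta_pos":[-116,0,-98],"yaw":0.32},{"delta_pos":[-145,0,-123],"yaw":0.4},{"delta_pos":[-174,0,-148],"yaw":0.48},{"delta_pos":[-203,0,-172],"yaw":0.56},{"delta_pos":[-232,0,-197],"yaw":0.64},{"delta_pos":[-261,0,-221],"yaw":0.72},{"delta_pos":[-290,0,-246],"yaw":0.8},{"delta_pos":[-319,0,-271],"yaw":0.88},{"delta_pos":[-347,0,-295],"yaw":0.901}]' 255; python3 -c "
from h import *;rep()"
```

```text
time: 1.35
tool_pos: [0.3544, 0.0495, 0.2054]
ee_rot: [-1.571, -0.0, 0.208]
wrist_force: [-0.2, 0.1, 0.0]
width: 0.002
t 1.35 cup x,y,z mm -310.1 -1.0 205.4 rot [-1.5708e+00 -4.0000e-04  2.0810e-01] F [-0.2  0.1  0. ] w 0.002
```

Run:
```python
from h import *
from bench import robot
for n in ["top","wrist"]:
    s=robot.snapshot(n)["image"][:,:,::-1].copy(); cv2.imwrite(f"pics/{n}1.png",s)
    if n=="top": overlay(s,"top",PC,1.48,1.28,(.037,0,0),(175,75,330,230),3.87,"pics/o3.png")
```

```text
(no output)
```

View pics/o3.png

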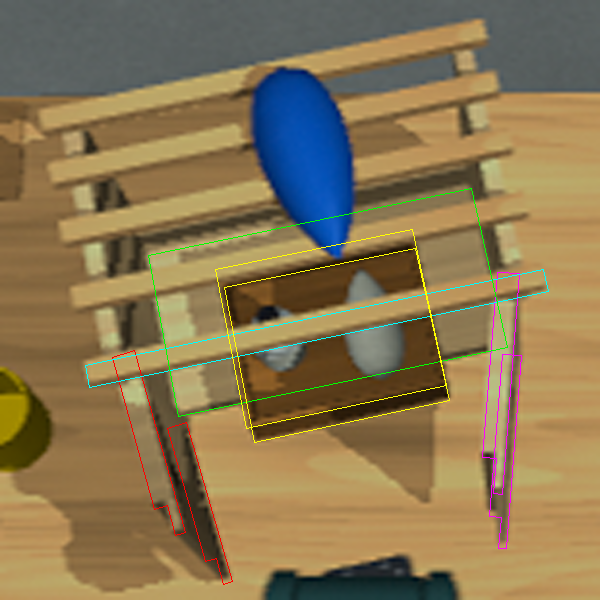

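View pics/wrist1.png

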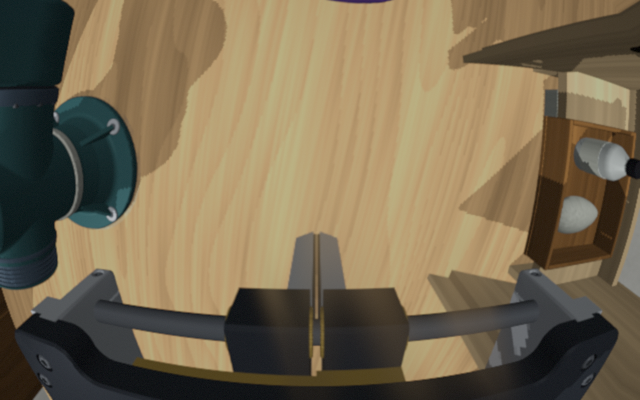

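```bash
python3 -m handwheel '[{"delta_pos":[0,40,0],"yaw":0},{"delta_pos":[0,80,0],"yaw":0},{"delta_pos":[0,120,0],"yaw":0},{"delta_pos":[15,155,0],"yaw":0},{"delta_pos":[45,180,0],"yaw":0},{"delta_pos":[80,187,0],"yaw":0},{"delta_pos":[110,187,0],"yaw":0},{"delta_pos":[135,187,0],"yaw":0},{"delta_pos":[155,187,0],"yaw":0},{"delta_pos":[165,187,0],"yaw":0},{"delta_pos":[170,187,0],"yaw":0},{"delta_pos":[170,187,0],"yaw":0}]' 255
python3 - <<'E'
from h import *
rep()
from bench import robot
for n in ["top","scene"]:
    s=robot.snapshot(n)["image"][:,:,::-1].copy(); c=(175,75,330,230) if n=="top" else (270,130,430,280)
    overlay(s,n,PC,1.48,1.28,(.037,0,0),c,3.87,f"pics/{n}2.png")
E
```

```text
time: 2.65
tool_pos: [0.5204, 0.087, 0.0183]
ee_rot: [-1.57, 0.001, 0.211]
wrist_force: [-0.1, 0.0, 0.7]
width: 0.0004
t 2.65 cup x,y,z mm -139.9 1.1 18.3 rot [-1.5705e+00  7.0000e-04  2.1070e-01] F [-0.1  0.   0.7] w 0.0004
```

View pics/top2.png

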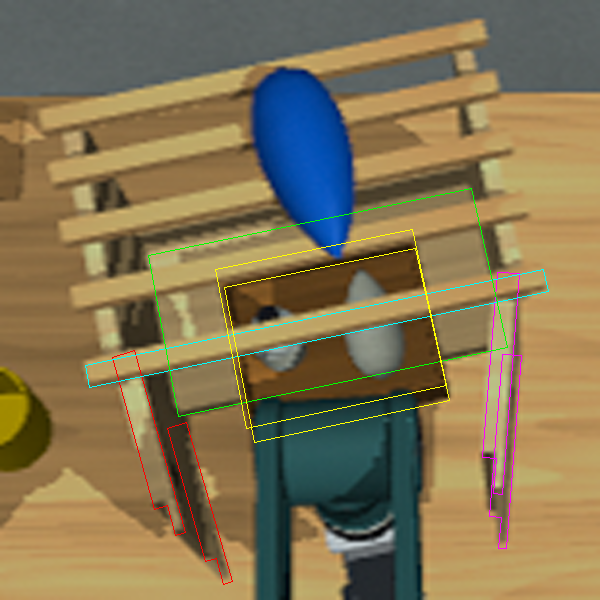

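View pics/scene2.png

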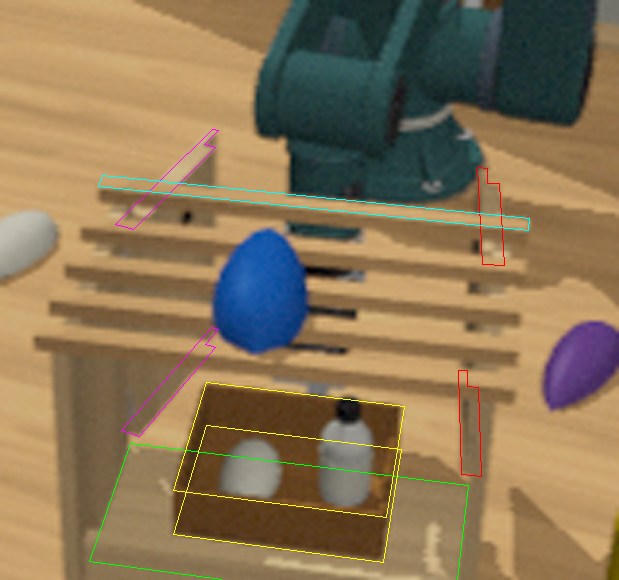

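Run:
```python
from h import *
c,s=np.cos(PC[2]),np.sin(PC[2])
for z in (.34,.36,.38,.40,.42):
    P=ray("top",(175+340/3.87,75+397/3.87),z); d=P[:2]-np.array(PC[:2]); print(z,round(c*d[0]+s*d[1]+.1399,3))
# scene: axis heights with far silhouette
t=w(PC,[-.14,0,.018])[0]
for h in np.arange(.24,.46,.02): print(round(h,2),((proj("scene",t+[0,0,h])[0]-[270,130])*3.87).round())
```

```text
0.34 0.048
0.36 0.042
0.38 0.036
0.4 0.03
0.42 0.024
0.24 [323. 208.]
0.26 [324. 189.]
0.28 [325. 170.]
0.3 [325. 151.]
0.32 [326. 131.]
0.34 [327. 112.]
0.36 [328.  91.]
0.38 [329.  71.]
0.4 [330.  50.]
0.42 [330.  30.]
0.44 [331.   8.]
0.46 [332. -13.]
```

```bash
python3 -m handwheel '[{"delta_pos":[4,0,0],"yaw":0},{"delta_pos":[8,0,0],"yaw":0},{"delta_pos":[11,0,0],"yaw":0},{"delta_pos":[14,0,0],"yaw":0},{"delta_pos":[17,0,0],"yaw":0},{"delta_pos":[20,0,0],"yaw":0},{"delta_pos":[23,0,0],"yaw":0},{"delta_pos":[26,0,0],"yaw":0},{"delta_pos":[29,0,0],"yaw":0},{"delta_pos":[32,0,0],"yaw":0},{"delta_pos":[34,0,0],"yaw":0},{"delta_pos":[35,0,0],"yaw":0}]' 255
python3 - <<'E'
from h import *
rep()
from bench import robot
for n in ["top","scene"]:
    s=robot.snapshot(n)["image"][:,:,::-1].copy(); c=(175,75,330,230) if n=="top" else (270,130,430,280)
    overlay(s,n,PC,1.48,1.28,(.06,0,0),c,3.87,f"pics/{n}3.png")
E
```

```text
time: 3.95
tool_pos: [0.5548, 0.0937, 0.0181]
ee_rot: [-1.571, 0.001, 0.21]
wrist_force: [-2.8, -0.1, -0.6]
width: 0.0008
t 3.95 cup x,y,z mm -104.8 0.5 18.1 rot [-1.5707e+00  8.0000e-04  2.1000e-01] F [-2.8 -0.1 -0.6] w 0.0008
```

View pics/top3.png

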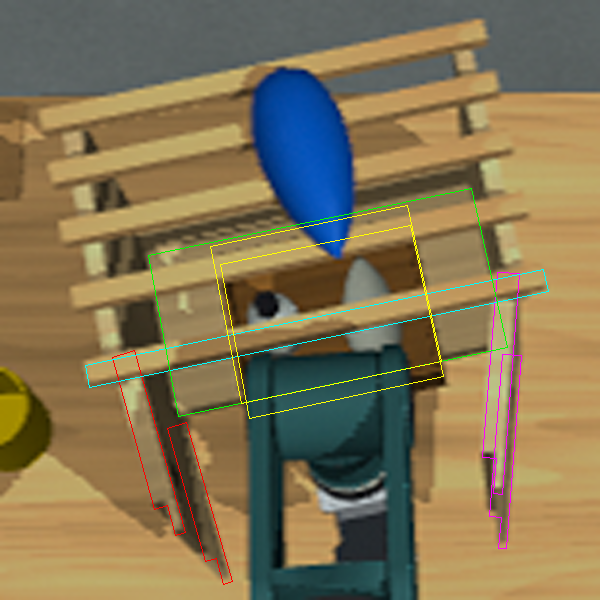

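View pics/scene3.png

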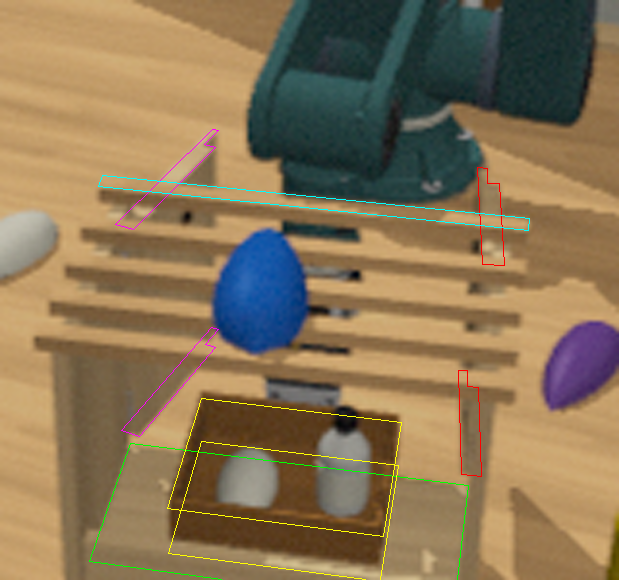

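```bash
python3 -m handwheel '[{"delta_pos":[2,0,0],"yaw":0},{"delta_pos":[4,0,0],"yaw":0},{"delta_pos":[6,0,0],"yaw":0},{"delta_pos":[8,0,0],"yaw":0},{"delta_pos":[10,0,0],"yaw":0},{"delta_pos":[12,0,0],"yaw":0},{"delta_pos":[14,0,0],"yaw":0},{"delta_pos":[16,0,0],"yaw":0},{"delta_pos":[16,0,0],"yaw":0}]' 255
python3 - <<'E'
from h import *
rep()
from bench import robot
for n in ["top","scene"]:
    s=robot.snapshot(n)["image"][:,:,::-1].copy(); c=(175,75,330,230) if n=="top" else (270,130,430,280)
    overlay(s,n,PC,1.48,1.28,(.074,0,0),c,3.87,f"pics/{n}4.png")
E
```

```text
time: 4.95
tool_pos: [0.5712, 0.0972, 0.0186]
ee_rot: [-1.571, -0.001, 0.21]
wrist_force: [-1.2, -1.0, 0.2]
width: 0.0008
t 4.95 cup x,y,z mm -88.1 0.6 18.6 rot [-1.5707e+00 -1.0000e-03  2.1000e-01] F [-1.2 -1.   0.2] w 0.0008
```

View pics/top4.png

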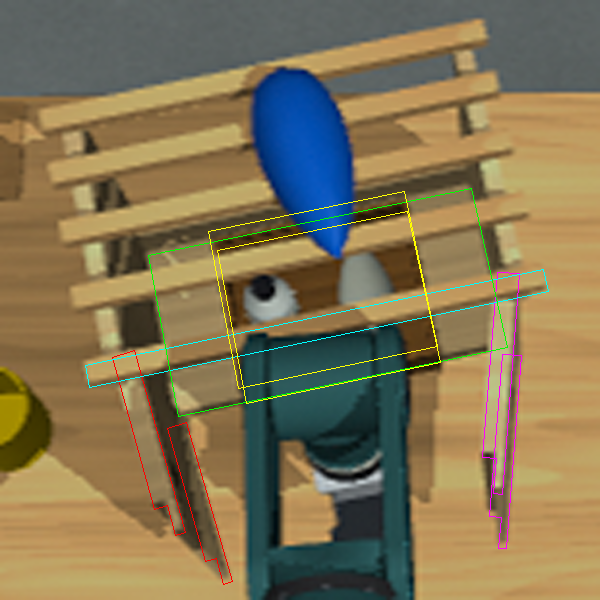

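View pics/scene4.png

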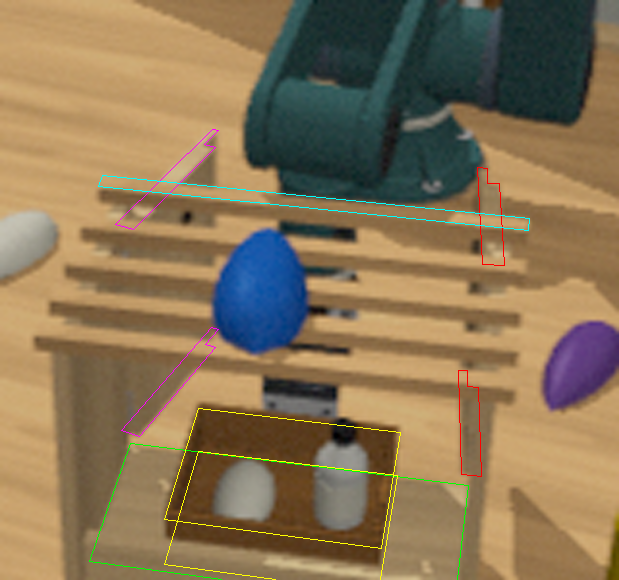

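```bash
python3 -m handwheel '[{"delta_pos":[1,0,0],"yaw":0},{"delta_pos":[2.5,0,0],"yaw":0},{"delta_pos":[4,0,0],"yaw":0},{"delta_pos":[5,0,0],"yaw":0},{"delta_pos":[5,0,0],"yaw":0},{"delta_pos":[5,0,0],"yaw":0}]' 255; python3 -c "
from h import *;rep()"
```

```text
time: 5.65
tool_pos: [0.5759, 0.0982, 0.0186]
ee_rot: [-1.571, -0.001, 0.21]
wrist_force: [-2.5, -0.1, 1.0]
width: 0.0006
t 5.65 cup x,y,z mm -83.3 0.5 18.6 rot [-1.5708e+00 -1.0000e-03  2.0990e-01] F [-2.5 -0.1  1. ] w 0.0006
```

```bash
for i in 1; do python3 -c "
from bench import robot;print(robot.get_obs()['joint_torque'].round(2))"; python3 -m handwheel '[{"delta_pos":[1,0,0],"yaw":0},{"delta_pos":[1.5,0,0],"yaw":0},{"delta_pos":[1.5,0,0],"yaw":0}]' 255; python3 -c "
from h import *;rep()
from bench import robot;print(robot.get_obs()['joint_torque'].round(2))"; done
python3 - <<'E'
from h import *
from bench import robot
for n in ["top","scene"]:
    s=robot.snapshot(n)["image"][:,:,::-1].copy(); c=(175,75,330,230) if n=="top" else (270,130,430,280)
    overlay(s,n,PC,1.48,1.28,(.08,0,0),c,3.87,f"pics/{n}5.png")
E
```

```text
[ 8.000e-02 -3.846e+01 -2.808e+01  1.400e-01 -4.400e-01 -1.000e-02]
time: 5.95
tool_pos: [0.577, 0.0985, 0.0185]
ee_rot: [-1.571, 0.0, 0.21]
wrist_force: [-4.0, -0.6, 1.5]
width: 0.0005
t 5.95 cup x,y,z mm -82.2 0.6 18.5 rot [-1.5707e+00  1.0000e-04  2.1000e-01] F [-4.  -0.6  1.5] w 0.0005
[ 1.400e-01 -3.823e+01 -2.845e+01  1.900e-01 -7.600e-01 -1.000e-02]
```

View pics/scene5.png

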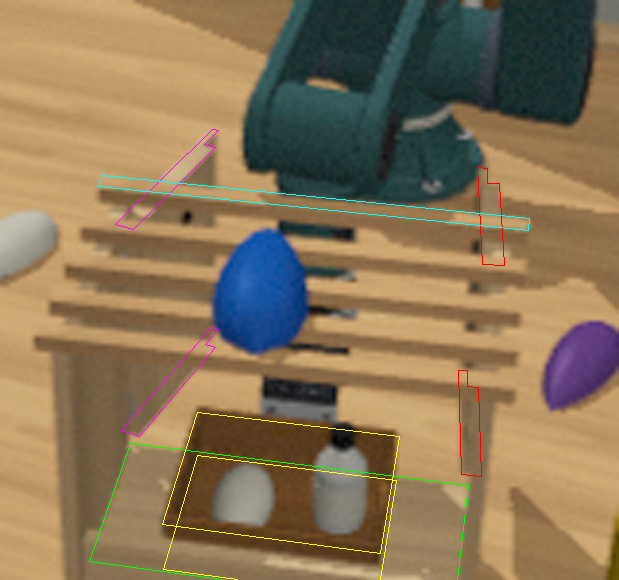

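View pics/top5.png

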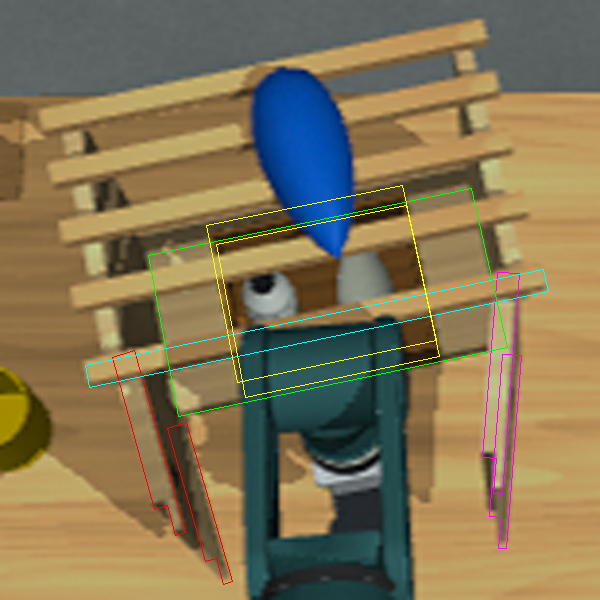

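```bash
python3 -m handwheel '[{"delta_pos":[1,0,0],"yaw":0},{"delta_pos":[2,0,0],"yaw":0},{"delta_pos":[2,0,0],"yaw":0}]' 255; python3 -c "
from h import *;rep()
from bench import robot;print(robot.get_obs()['joint_torque'].round(2))"
```

```text
time: 6.35
tool_pos: [0.5791, 0.0989, 0.0184]
ee_rot: [-1.571, -0.0, 0.21]
wrist_force: [-2.9, 0.0, 0.5]
width: 0.0004
t 6.35 cup x,y,z mm -80.0 0.6 18.4 rot [-1.5707e+00 -2.0000e-04  2.1000e-01] F [-2.9  0.   0.5] w 0.0004
[ 9.000e-02 -3.885e+01 -2.851e+01  1.700e-01 -6.500e-01 -1.000e-02]
```

```bash
python3 -m handwheel '[{"delta_pos":[1,0,0],"yaw":0},{"delta_pos":[2,0,0],"yaw":0},{"delta_pos":[2,0,0],"yaw":0}]' 255; python3 -c "
from h import *;rep()
from bench import robot;print(robot.get_obs()['joint_torque'].round(2))"
```

```text
time: 6.65
tool_pos: [0.5811, 0.0994, 0.0184]
ee_rot: [-1.571, -0.0, 0.21]
wrist_force: [-2.9, -0.2, 0.1]
width: 0.0003
t 6.65 cup x,y,z mm -78.0 0.6 18.4 rot [-1.5707e+00 -2.0000e-04  2.1010e-01] F [-2.9 -0.2  0.1] w 0.0003
[  0.07 -39.28 -28.61   0.16  -0.61  -0.  ]
```

```bash
python3 -m handwheel '[{"delta_pos":[1,0,0],"yaw":0},{"delta_pos":[2,0,0],"yaw":0},{"delta_pos":[2,0,0],"yaw":0}]' 255
python3 - <<'E'
from h import *
rep()
from bench import robot;print(robot.get_obs()['joint_torque'].round(2))
for n in ["top","scene"]:
    s=robot.snapshot(n)["image"][:,:,::-1].copy(); c=(175,75,330,230) if n=="top" else (300,190,420,310)
    cv2.imwrite(f"pics/{n}6r.png",s)
    overlay(s,n,PC,1.48,1.28,(.083,0,0),c,3.87 if n=="top" else 5,f"pics/{n}6.png")
E
```

```text
time: 6.95
tool_pos: [0.583, 0.0998, 0.0184]
ee_rot: [-1.571, -0.0, 0.21]
wrist_force: [-2.3, -0.7, -0.1]
width: 0.0004
t 6.95 cup x,y,z mm -76.0 0.6 18.4 rot [-1.5707e+00 -2.0000e-04  2.1010e-01] F [-2.3 -0.7 -0.1] w 0.0004
[  0.06 -39.65 -28.72   0.15  -0.6   -0.  ]
```

View pics/scene6.png

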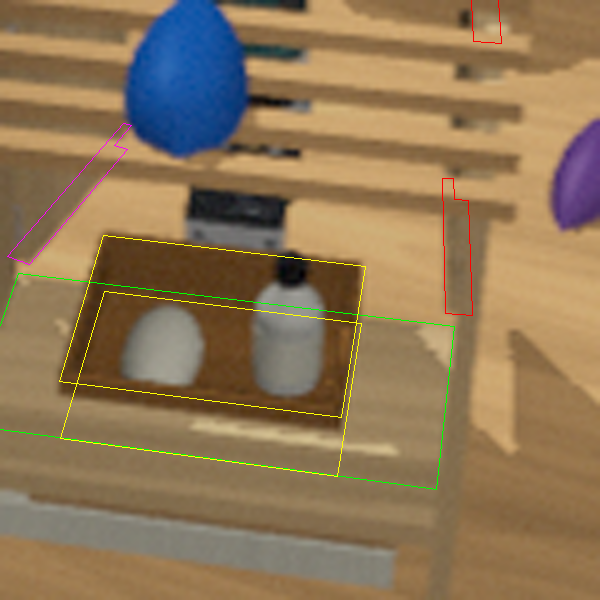

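View pics/top6.png

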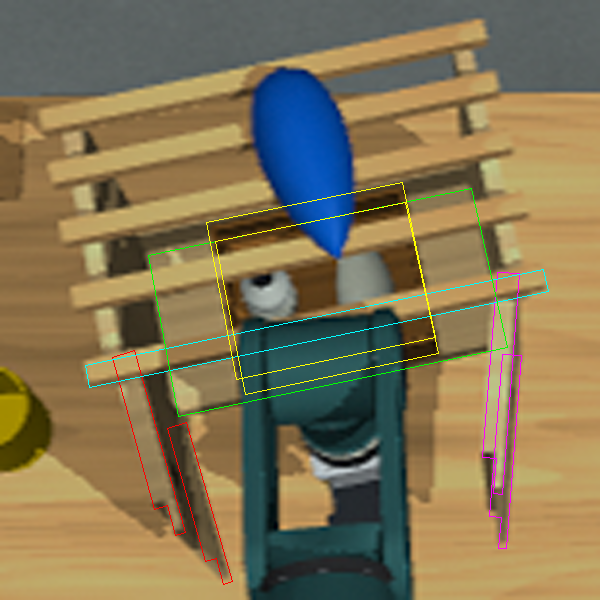

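```bash
python3 -m handwheel '[{"delta_pos":[1,0,0],"yaw":0},{"delta_pos":[2,0,0],"yaw":0},{"delta_pos":[2,0,0],"yaw":0}]' 255
python3 - <<'E'
from h import *
rep()
from bench import robot;print(robot.get_obs()['joint_torque'].round(2))
E
```

```text
time: 7.35
tool_pos: [0.5849, 0.1001, 0.0184]
ee_rot: [-1.571, -0.0, 0.21]
wrist_force: [-1.9, -0.6, -0.4]
width: 0.0008
t 7.35 cup x,y,z mm -74.1 0.6 18.4 rot [-1.5707e+00 -2.0000e-04  2.1000e-01] F [-1.9 -0.6 -0.4] w 0.0008
[  0.06 -40.04 -28.86   0.15  -0.6    0.  ]
```

```bash
python3 -m handwheel '[{"delta_pos":[1,0,0],"yaw":0},{"delta_pos":[2,0,0],"yaw":0},{"delta_pos":[2,0,0],"yaw":0}]' 255
python3 - <<'E'
from h import *
rep()
from bench import robot;print(robot.get_obs()['joint_torque'].round(2))
s=robot.snapshot("scene")["image"][:,:,::-1].copy()
cv2.imwrite("pics/s7.png",cv2.resize(s[190:310,300:420],None,fx=5,fy=5,interpolation=cv2.INTER_CUBIC))
E
```

```text
time: 7.65
tool_pos: [0.5858, 0.1004, 0.0184]
ee_rot: [-1.571, 0.001, 0.21]
wrist_force: [-0.8, -0.1, -0.4]
width: 0.0004
t 7.65 cup x,y,z mm -73.2 0.6 18.4 rot [-1.5707e+00  8.0000e-04  2.0990e-01] F [-0.8 -0.1 -0.4] w 0.0004
[ 5.100e-01 -3.585e+01 -3.178e+01  2.200e-01 -9.500e-01  1.000e-02]
```

View pics/s7.png

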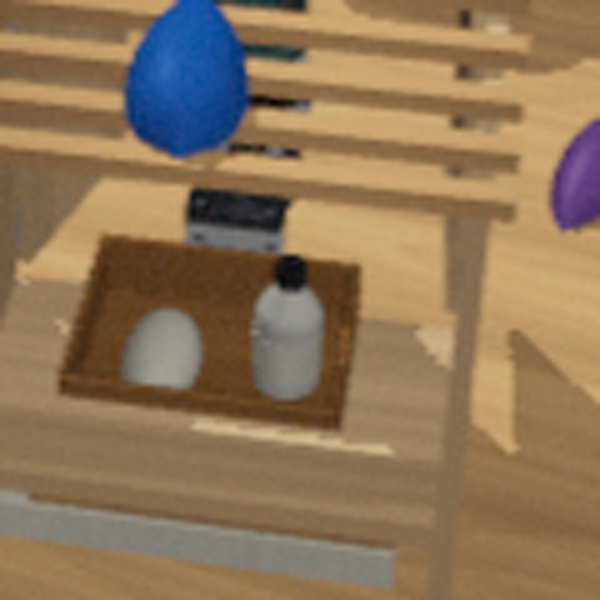

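```bash
python3 -m handwheel '[{"delta_pos":[-5,0,0],"yaw":0},{"delta_pos":[-30,0,0],"yaw":0},{"delta_pos":[-60,0,0],"yaw":0},{"delta_pos":[-100,0,0],"yaw":0},{"delta_pos":[-140,0,0],"yaw":0},{"delta_pos":[-150,0,0],"yaw":0},{"delta_pos":[-150,0,0],"yaw":0}]' 255
python3 - <<'E'
from h import *
rep()
from bench import robot
print(robot.get_obs()['joint_torque'].round(2))
for n in ["top","scene","wrist"]:
    s=robot.snapshot(n)["image"][:,:,::-1].copy(); cv2.imwrite(f"pics/{n}8r.png",s)
s=cv2.imread("pics/top8r.png"); cv2.imwrite("pics/t8.png",cv2.resize(s[130:195,220:315],None,fx=8,fy=8,interpolation=cv2.INTER_CUBIC))
E
```

```text
time: 8.4
tool_pos: [0.4405, 0.0693, 0.0192]
ee_rot: [-1.571, -0.003, 0.21]
wrist_force: [0.7, 1.4, 0.2]
width: 0.0007
t 8.4 cup x,y,z mm -221.7 0.4 19.2 rot [-1.571  -0.0031  0.2097] F [0.7 1.4 0.2] w 0.0007
[ 4.000e-02 -2.645e+01 -2.595e+01  5.000e-02  2.200e-01 -2.000e-02]
```

View pics/t8.png

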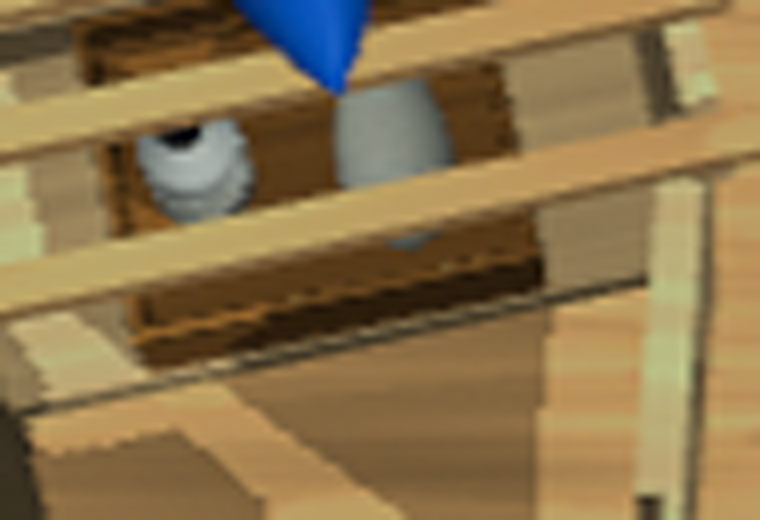

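View pics/wrist8r.png

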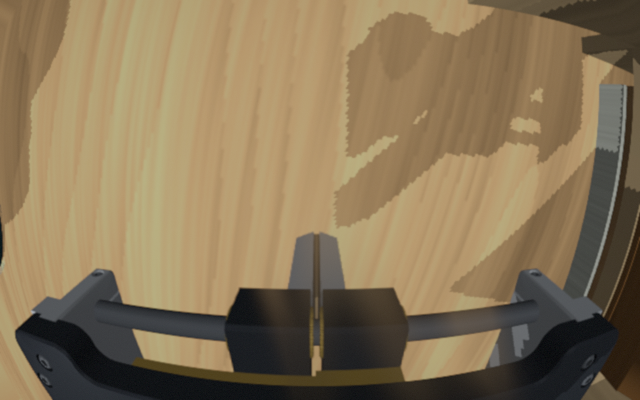

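Run:
```python
from h import *
c,s=np.cos(PC[2]),np.sin(PC[2])
f=lambda u,v:(220+(u+.5)/8-.5,130+(v+.5)/8-.5)
for n,uv,z in [("trayL",(155,365),.075),("trayR",(540,287),.075),("trayTopL",(138,340),.125),("trayTopR",(540,252),.125),("floorL",(25,409),.075),("floorR",(648,279),.075)]:
    P=ray("top",f(*uv),z); d=P[:2]-np.array(PC[:2]); print(n,"cup",round(c*d[0]+s*d[1],4),round(-s*d[0]+c*d[1],4))
s_=cv2.imread("pics/scene8r.png"); 
im=cv2.resize(s_[220:300,300:400],None,fx=7,fy=7,interpolation=cv2.INTER_CUBIC); cv2.imwrite("pics/s8.png",im)
```

```text
trayL cup 0.0114 0.0854
trayR cup 0.0099 -0.0875
trayTopL cup 0.0086 0.0857
trayTopR cup 0.01 -0.0902
floorL cup 0.004 0.1448
floorR cup 0.0032 -0.135
```

View pics/s8.png

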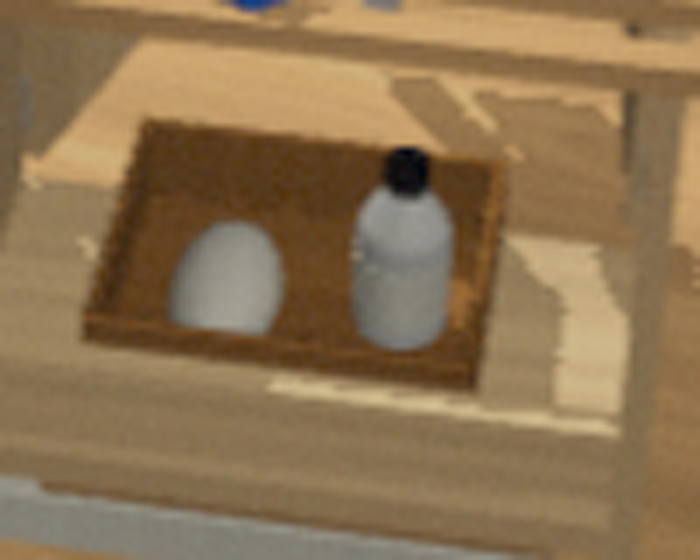

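```bash
cat >> h.py <<'E'
PC=[.6575+.0035*np.cos(.2096),.1150+.0035*np.sin(.2096),.2096]
E
python3 -m handwheel '[{"delta_pos":[-35,-35,0],"yaw":0},{"delta_pos":[-65,-70,0],"yaw":0},{"delta_pos":[-80,-101,15],"yaw":0},{"delta_pos":[-80,-101,60],"yaw":0},{"delta_pos":[-80,-101,105],"yaw":0},{"delta_pos":[-80,-101,150],"yaw":0},{"delta_pos":[-80,-101,195],"yaw":0},{"delta_pos":[-65,-101,230],"yaw":0},{"delta_pos":[-30,-101,240],"yaw":0},{"delta_pos":[0,-101,240],"yaw":0},{"delta_pos":[10,-101,240],"yaw":0},{"delta_pos":[10,-101,240],"yaw":0}]' 255
python3 - <<'E'
from h import *
rep()
d=.12
for a in np.r_[1.48:0:9j]:
    f=leafpts("L",a)(d,-.009,0); print(round(a,2),((f[:2]+[-.085,.037])*1e3).round(0))
from bench import robot
s=robot.snapshot("top")["image"][:,:,::-1].copy(); overlay(s,"top",PC,1.48,1.28,(.083,0,0),(150,75,330,255),3.3,"pics/t9.png")
E
```

```text
time: 9.75
tool_pos: [0.4012, 0.3066, 0.1192]
ee_rot: [-1.571, 0.001, 0.209]
wrist_force: [-0.7, -0.9, -0.1]
width: 0.0004
t 9.75 cup x,y,z mm -214.3 240.8 119.2 rot [-1.5708e+00  6.0000e-04  2.0910e-01] F [-0.7 -0.9 -0.1] w 0.0004
1.48 [-214.  190.]
1.3 [-212.  168.]
1.11 [-205.  147.]
0.92 [-195.  127.]
0.74 [-182.  109.]
0.55 [-165.   95.]
0.37 [-146.   83.]
0.19 [-125.   76.]
0.0 [-103.   72.]
```

View pics/t9.png

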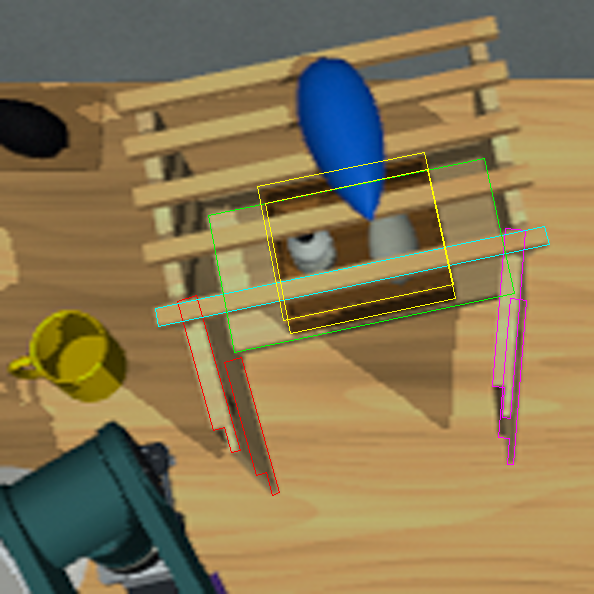

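```bash
python3 -m handwheel '[{"delta_pos":[0,0,-25],"yaw":0},{"delta_pos":[0,0,-46],"yaw":0},{"delta_pos":[1,0,-60],"yaw":0},{"delta_pos":[2,0,-73],"yaw":0},{"delta_pos":[5,0,-84],"yaw":0},{"delta_pos":[9,0,-94],"yaw":0},{"delta_pos":[14,0,-104],"yaw":0},{"delta_pos":[19,0,-114],"yaw":0},{"delta_pos":[25,0,-123],"yaw":0},{"delta_pos":[32,0,-132],"yaw":0},{"delta_pos":[40,0,-139],"yaw":0},{"delta_pos":[49,0,-146],"yaw":0}]' 255
python3 - <<'E'
from h import *
rep()
from bench import robot
s=robot.snapshot("top")["image"][:,:,::-1].copy(); overlay(s,"top",PC,.55,1.28,(.083,0,0),(150,75,330,255),3.3,"pics/t10.png")
E
```

```text
time: 11.0
tool_pos: [0.4789, 0.173, 0.1194]
ee_rot: [-1.571, 0.0, 0.21]
wrist_force: [-0.5, 0.6, -0.5]
width: 0.0003
t 11.0 cup x,y,z mm -166.1 93.8 119.4 rot [-1.5708e+00  3.0000e-04  2.0970e-01] F [-0.5  0.6 -0.5] w 0.0003
```

View pics/t10.png

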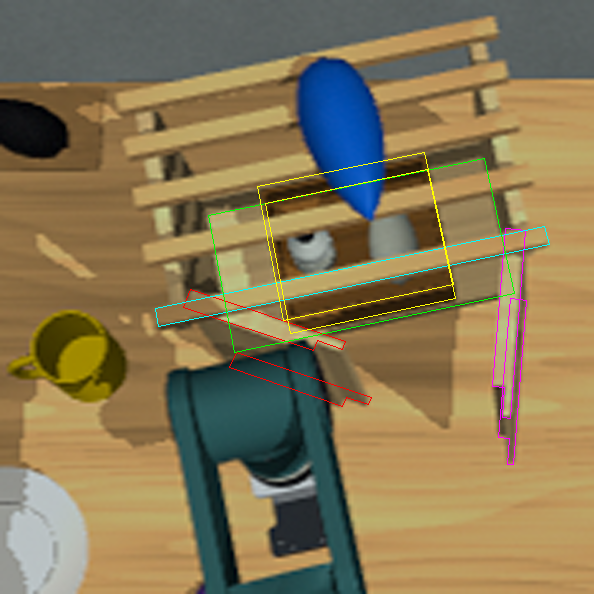

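```bash
python3 -m handwheel '[{"delta_pos":[7,0,-5],"yaw":0},{"delta_pos":[14,0,-9],"yaw":0},{"delta_pos":[21,0,-12],"yaw":0},{"delta_pos":[28,0,-15],"yaw":0},{"delta_pos":[35,0,-17],"yaw":0},{"delta_pos":[42,0,-19],"yaw":0},{"delta_pos":[48,0,-20],"yaw":0},{"delta_pos":[53,0,-21],"yaw":0},{"delta_pos":[57,0,-22],"yaw":0},{"delta_pos":[59,0,-22],"yaw":0},{"delta_pos":[59,0,-22],"yaw":0}]' 255
python3 - <<'E'
from h import *
rep()
from bench import robot
print(robot.get_obs()['joint_torque'].round(2))
s=robot.snapshot("top")["image"][:,:,::-1].copy(); overlay(s,"top",PC,.02,1.28,(.083,0,0),(150,75,330,255),3.3,"pics/t11.png")
E
```

```text
time: 12.15
tool_pos: [0.5407, 0.1644, 0.1195]
ee_rot: [-1.571, -0.0, 0.21]
wrist_force: [0.3, -1.0, -0.9]
width: 0.0005
t 12.15 cup x,y,z mm -107.4 72.6 119.5 rot [-1.5707e+00 -3.0000e-04  2.1010e-01] F [ 0.3 -1.  -0.9] w 0.0005
[ -0.05 -35.81 -29.51   0.07   0.     0.  ]
```

View pics/t11.png

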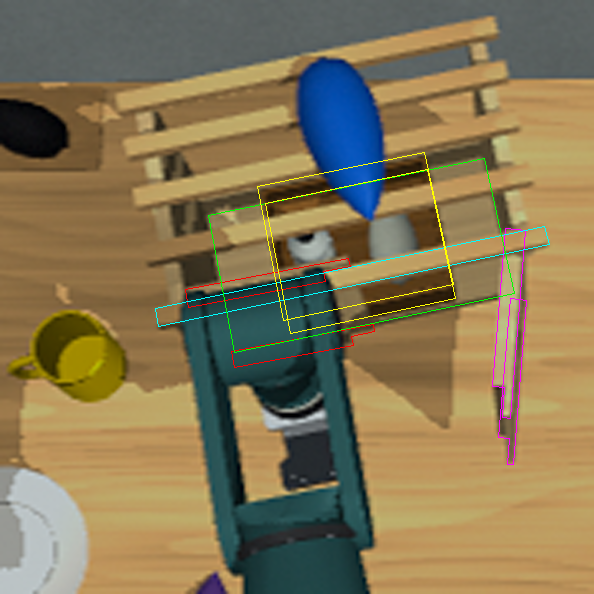

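Continue in small steps until the stop is felt.

```bash
python3 -m handwheel '[{"delta_pos":[1,0,0],"yaw":0},{"delta_pos":[2,0,0],"yaw":0},{"delta_pos":[3,0,0],"yaw":0},{"delta_pos":[4,0,0],"yaw":0},{"delta_pos":[4,0,0],"yaw":0},{"delta_pos":[4,0,0],"yaw":0}]' 255
python3 - <<'E'
from h import *
rep()
from bench import robot
print(robot.get_obs()['joint_torque'].round(2))
E
```

```text
time: 12.8
tool_pos: [0.5418, 0.1646, 0.1195]
ee_rot: [-1.571, 0.005, 0.211]
wrist_force: [-10.5, -2.9, 2.8]
width: 0.0007
t 12.8 cup x,y,z mm -106.3 72.6 119.5 rot [-1.571   0.0052  0.2106] F [-10.5  -2.9   2.8] w 0.0007
[ -0.23 -33.19 -31.29   0.23  -1.96   0.15]
```

```bash
python3 -m handwheel '[{"delta_pos":[-6,0,0],"yaw":0},{"delta_pos":[-30,0,0],"yaw":0},{"delta_pos":[-70,0,0],"yaw":0},{"delta_pos":[-110,0,0],"yaw":0},{"delta_pos":[-150,0,0],"yaw":0},{"delta_pos":[-185,0,-10],"yaw":0},{"delta_pos":[-200,0,-40],"yaw":0},{"delta_pos":[-200,0,-80],"yaw":0},{"delta_pos":[-200,0,-120],"yaw":0},{"delta_pos":[-200,0,-140],"yaw":0},{"delta_pos":[-200,0,-140],"yaw":0}]' 255
python3 - <<'E'
from h import *
rep()
for a in np.r_[1.28:0:9j]:
    f=leafpts("R",a)(.15,-.009,0); print(round(a,2),((f[:2]+[-.088,-.037])*1e3).round(0))
from bench import robot
s=robot.snapshot("top")["image"][:,:,::-1].copy(); overlay(s,"top",PC,.0,1.28,(.083,0,0),(175,75,330,230),3.87,"pics/t12.png")
E
```

```text
time: 13.9
tool_pos: [0.3784, -0.0154, 0.1198]
ee_rot: [-1.572, -0.001, 0.206]
wrist_force: [0.3, -0.7, -1.9]
width: 0.0007
t 13.9 cup x,y,z mm -303.6 -69.5 119.8 rot [-1.5717e+00 -1.3000e-03  2.0560e-01] F [ 0.3 -0.7 -1.9] w 0.0007
1.28 [-243. -158.]
1.12 [-236. -135.]
0.96 [-225. -113.]
0.8 [-211.  -94.]
0.64 [-194.  -77.]
0.48 [-174.  -63.]
0.32 [-153.  -52.]
0.16 [-130.  -45.]
0.0 [-106.  -42.]
```

View pics/t12.png

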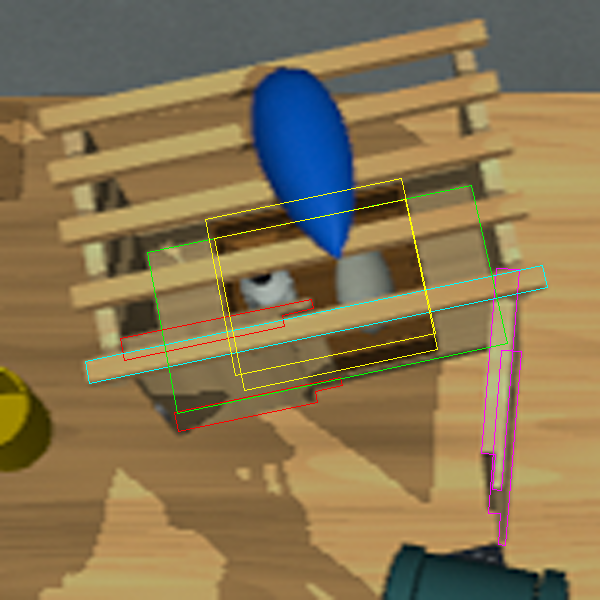

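```bash
python3 -m handwheel '[{"delta_pos":[0,0,-45],"yaw":0},{"delta_pos":[0,0,-90],"yaw":0},{"delta_pos":[0,0,-130],"yaw":0},{"delta_pos":[20,0,-152],"yaw":0},{"delta_pos":[50,0,-152],"yaw":0},{"delta_pos":[60,0,-140],"yaw":0},{"delta_pos":[60,0,-118],"yaw":0},{"delta_pos":[60,0,-100],"yaw":0},{"delta_pos":[61,0,-87],"yaw":0},{"delta_pos":[64,0,-76],"yaw":0},{"delta_pos":[67,0,-65],"yaw":0},{"delta_pos":[71,0,-55],"yaw":0}]' 255
python3 - <<'E'
from h import *
rep()
from bench import robot
s=robot.snapshot("top")["image"][:,:,::-1].copy(); overlay(s,"top",PC,.0,1.05,(.083,0,0),(175,75,330,230),3.87,"pics/t13.png")
E
```

```text
time: 15.15
tool_pos: [0.459, -0.0516, 0.1196]
ee_rot: [-1.571, -0.0, 0.21]
wrist_force: [-0.8, 0.1, -0.2]
width: 0.0005
t 15.15 cup x,y,z mm -232.3 -121.6 119.6 rot [-1.571e+00 -4.000e-04  2.102e-01] F [-0.8  0.1 -0.2] w 0.0005
```

View pics/t13.png

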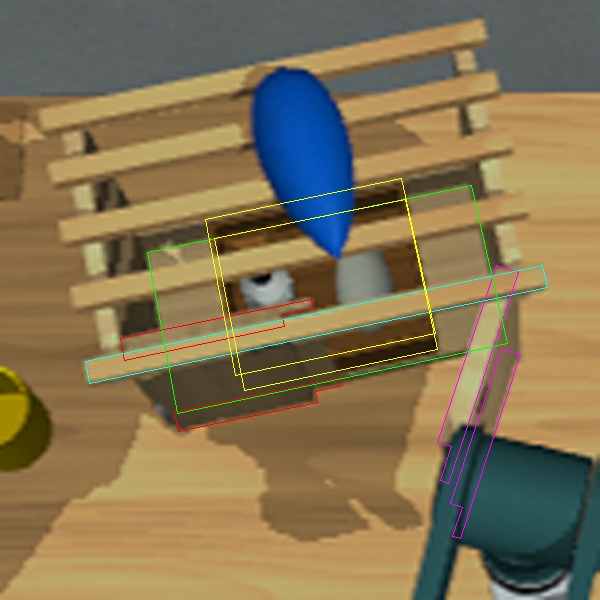

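```bash
python3 -m handwheel '[{"delta_pos":[7,0,11],"yaw":0},{"delta_pos":[14,0,21],"yaw":0},{"delta_pos":[21,0,30],"yaw":0},{"delta_pos":[29,0,38],"yaw":0},{"delta_pos":[38,0,47],"yaw":0},{"delta_pos":[48,0,54],"yaw":0},{"delta_pos":[58,0,61],"yaw":0},{"delta_pos":[68,0,66],"yaw":0},{"delta_pos":[79,0,72],"yaw":0},{"delta_pos":[90,0,76],"yaw":0},{"delta_pos":[101,0,79],"yaw":0},{"delta_pos":[110,0,80],"yaw":0}]' 255
python3 - <<'E'
from h import *
rep()
E
python3 -m handwheel '[{"delta_pos":[5,0,1],"yaw":0},{"delta_pos":[9,0,2],"yaw":0},{"delta_pos":[12,0,2],"yaw":0},{"delta_pos":[14,0,2],"yaw":0},{"delta_pos":[14,0,2],"yaw":0}]' 255
python3 - <<'E'
from h import *
rep()
from bench import robot
print(robot.get_obs()['joint_torque'].round(2))
s=robot.snapshot("top")["image"][:,:,::-1].copy(); overlay(s,"top",PC,.0,.02,(.083,0,0),(175,75,330,230),3.87,"pics/t14.png")
E
```

```text
time: 16.4
tool_pos: [0.5507, 0.0492, 0.1194]
ee_rot: [-1.571, -0.0, 0.21]
wrist_force: [-0.4, 0.8, 0.1]
width: 0.0003
t 16.4 cup x,y,z mm -121.7 -42.1 119.4 rot [-1.5706 -0.      0.2104] F [-0.4  0.8  0.1] w 0.0003
time: 16.9
tool_pos: [0.5632, 0.0534, 0.1195]
ee_rot: [-1.571, -0.0, 0.21]
wrist_force: [-0.4, -0.6, -0.1]
width: 0.0006
t 16.9 cup x,y,z mm -108.6 -40.6 119.5 rot [-1.5708e+00 -3.0000e-04  2.0980e-01] F [-0.4 -0.6 -0.1] w 0.0006
[ 3.000e-02 -3.585e+01 -2.947e+01  8.000e-02  2.000e-02  0.000e+00]
```

View pics/t14.png

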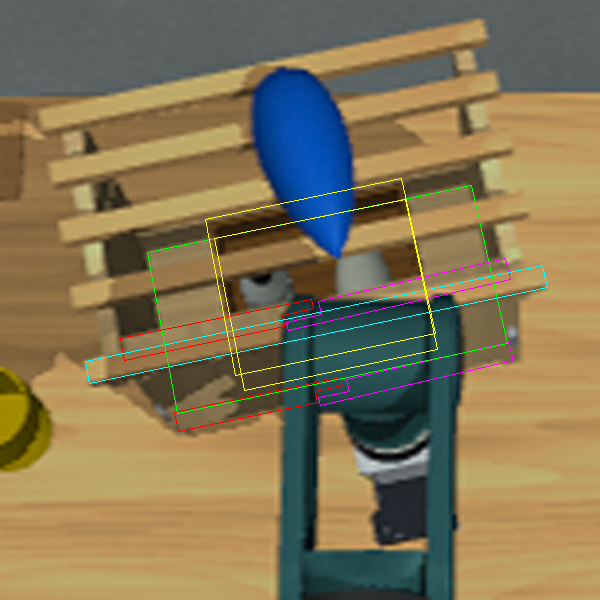

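```bash
python3 -m handwheel '[{"delta_pos":[1,0,0],"yaw":0},{"delta_pos":[2,0,0],"yaw":0},{"delta_pos":[3,0,0],"yaw":0},{"delta_pos":[4,0,0],"yaw":0},{"delta_pos":[4,0,0],"yaw":0},{"delta_pos":[4,0,0],"yaw":0}]' 255
python3 - <<'E'
from h import *
rep()
E
```

```text
time: 17.55
tool_pos: [0.5662, 0.0543, 0.1195]
ee_rot: [-1.571, 0.001, 0.21]
wrist_force: [-4.9, -0.8, 1.8]
width: 0.0006
t 17.55 cup x,y,z mm -105.4 -40.4 119.5 rot [-1.5707e+00  1.4000e-03  2.1010e-01] F [-4.9 -0.8  1.8] w 0.0006
```

```bash
python3 -m handwheel '[{"delta_pos":[1,0,0],"yaw":0},{"delta_pos":[2,0,0],"yaw":0},{"delta_pos":[2,0,0],"yaw":0},{"delta_pos":[2,0,0],"yaw":0}]' 255
python3 - <<'E'
from h import *
rep()
E
python3 -m handwheel '[{"delta_pos":[-4,0,0],"yaw":0},{"delta_pos":[-20,0,0],"yaw":0},{"delta_pos":[-60,0,0],"yaw":0},{"delta_pos":[-100,0,0],"yaw":0},{"delta_pos":[-150,0,0],"yaw":0},{"delta_pos":[-190,0,0],"yaw":0},{"delta_pos":[-220,0,0],"yaw":0},{"delta_pos":[-220,0,0],"yaw":0},{"delta_pos":[-220,0,0],"yaw":0}]' 255
python3 - <<'E'
from h import *
rep()
from bench import robot
for n in ["top","scene","wrist"]:
    s=robot.snapshot(n)["image"][:,:,::-1].copy(); cv2.imwrite(f"pics/{n}15r.png",s)
    if n=="top": overlay(s,"top",PC,.0,.0,(.083,0,0),(175,75,330,230),3.87,"pics/t15.png")
    if n=="scene": cv2.imwrite("pics/s15.png",cv2.resize(s[140:310,270:430],None,fx=3.5,fy=3.5,interpolation=cv2.INTER_CUBIC))
E
```

```text
time: 17.95
tool_pos: [0.5657, 0.0542, 0.1195]
ee_rot: [-1.571, 0.007, 0.21]
wrist_force: [-15.2, -3.0, 4.8]
width: 0.0004
t 17.95 cup x,y,z mm -106.0 -40.4 119.5 rot [-1.5707  0.0067  0.2103] F [-15.2  -3.    4.8] w 0.0004
time: 18.85
tool_pos: [0.3546, 0.0089, 0.12]
ee_rot: [-1.571, -0.003, 0.209]
wrist_force: [-0.6, -0.0, -0.4]
width: 0.0001
t 18.85 cup x,y,z mm -321.9 -40.8 120.0 rot [-1.5715 -0.0033  0.2093] F [-0.6 -0.  -0.4] w 0.0001
```

View pics/t15.png

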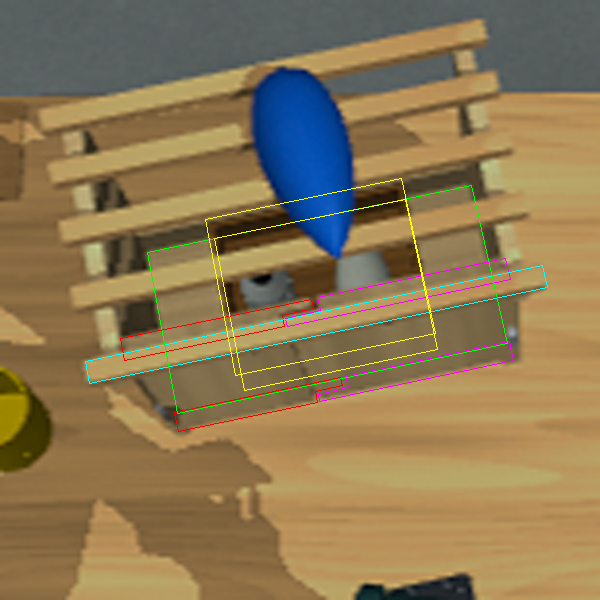

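View pics/s15.png

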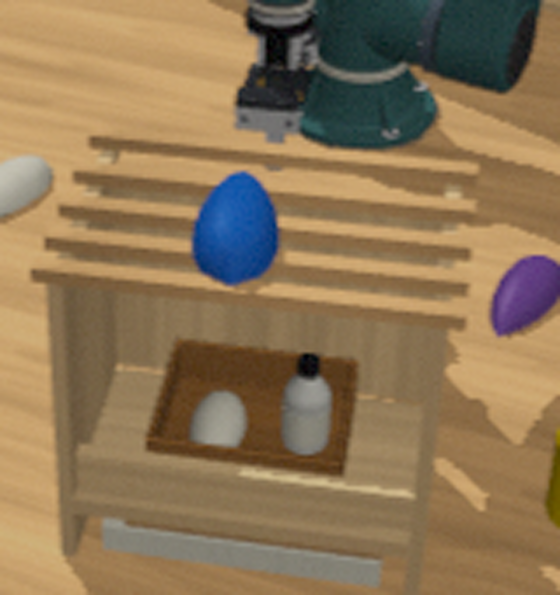

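View pics/wrist15r.png

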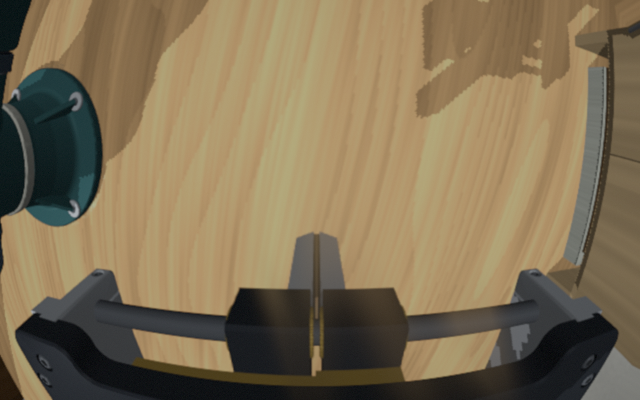

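Run:
```python
from h import *
a=cv2.imread("pics/top0.png").astype(int);b=cv2.imread("pics/top15r.png").astype(int)
for n,(u,v) in dict(roof=(253,116),mug=(172,182),violet=(210,272),white=(391,257),paint=(415,172),water=(433,205),brush=(470,225),palette=(150,242)).items():
    print(n,abs(a-b)[v-12:v+12,u-12:u+12].mean().round(1))
from bench import robot
robot.close_job()
```

```text
roof 2.3
mug 12.0
violet 2.1
white 3.3
paint 2.2
water 1.8
brush 2.9
palette 27.7
the job is handed in; nothing more can be done
```

The tray is home, both leaves are shut with the flange lapping the left leaf, and the job is handed in at about 19 s on the robot's clock. No verdict is reported.

- **Tray:** the rows only allow an upright tool, so I could not lean it back as advised. I pushed the tray slowly with the front of the gripper body held low under the eave, both leaves still open. The picture afterwards puts the tray origin at about x = 0.082 to 0.085 (home is 0.083, the limit 0.073).
- **Eave contact:** at the end of that push the joint torques jumped, probably the wrist touching the eave. I estimate roughly 10 N. I backed off at once.
- **Leaves:** I swung the left leaf shut first until its stop pushed back with about 10 N, the right leaf still at about 1.28 rad. Then I swung the right leaf shut to about 15 N.
- **Last checks:** the top view shows both leaves on their shut outlines. The bottle is upright and the form is in the tray. The arm stands about 0.2 m clear of the cupboard.
- **Bystanders:** comparing the first and last top pictures shows no real change at six of the eight. The mug and palette patches did differ. I think that is the arm and its shadow, which covered those spots differently in the two pictures; the tool was not driven at either of them. I did not measure their positions separately.

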